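# Release the bottle from the gravity dispenser

## Task

One lane of the stockroom's dispenser holds a bottle, the other a tin. Press the pedal of the bottle's lane fully down with the fingertips so that its gate lifts, keep it down until the bottle has rolled out into the catch tray, then let the pedal come up so that the gate shuts again. Leave the tin waiting behind its closed gate, do not touch, lift or carry the bottle or the tin, and do not disturb the things standing around.

Things in the scene. Friction and masses are not known exactly. Their poses are not given: they have to be found in the camera images.
- dispenser: Fixed plywood gravity dispenser with two sloping lanes side by side and a catch tray at their low end. Origin on the table below the gates; x axis points up the lanes (away from the robot, but for the yaw), y to the left lane, z up. It reaches y = -309 to 309 mm (with the pedals) and x = -149 to 153 mm.
- tray (a point): Middle of the floor of the catch tray shared by both lanes, 13 mm above the table; the tray is 109 mm (x) by 220 mm (y) inside, walls 55 mm above the table.
- hinge_left (a point): Hinge pin of the left lever, between two 132 mm high posts, 120 mm above the table. The lever is a 12 mm wide steel bar along the dispenser's y: pedal centre 115 mm outward of the pin; gate plate (44 mm wide, 8 mm thick, hanging 62 mm down) centred 110 mm inward.
- hinge_right (a point): Hinge pin of the right lever, between two 132 mm high posts, 120 mm above the table. The lever is a 12 mm wide steel bar along the dispenser's y: pedal centre 115 mm outward of the pin; gate plate (44 mm wide, 8 mm thick, hanging 62 mm down) centred 110 mm inward.
- gateway_left (a point): Middle of the left lane's floor right under its gate plate, 40 mm above the table. The lane is 106 mm wide inside; its floor rises 10 degrees towards +x and ends in a lip 35 mm towards -x, above the tray. The shut gate leaves 18 mm below it.
- gateway_right (a point): Middle of the right lane's floor right under its gate plate, 40 mm above the table. The lane is 106 mm wide inside; its floor rises 10 degrees towards +x and ends in a lip 35 mm towards -x, above the tray. The shut gate leaves 18 mm below it.
- pedal_left (a point): Black rubber plate on the outer (+y) end of the left lever, 50 mm (x) by 56 mm (y), 12 mm thick. Origin at the centre of its top face, 131 mm above the table when up. Axes as the dispenser's when up; it tilts with the lever. Pressed fully down, its centre sinks about 53 mm and shifts some 8 mm towards the lanes.
- pedal_right (a point): Black rubber plate on the outer (-y) end of the right lever, 50 mm (x) by 56 mm (y), 12 mm thick. Origin at the centre of its top face, 131 mm above the table when up. Axes as the dispenser's when up; it tilts with the lever. Pressed fully down, its centre sinks about 53 mm and shifts some 8 mm towards the lanes.
- lever_left (a joint): Hinge of the left rocking lever, rad: 0 = at rest (pedal up, gate shut), 0.48 = pedal fully down on its stop, gate fully raised. A spring returns it: about 2 N on the pedal's middle starts it, under 6 N holds it fully down. A 50 mm item passes the gate only above about 0.36.
- lever_right (a joint): Hinge of the right rocking lever, rad: 0 = at rest (pedal up, gate shut), 0.48 = pedal fully down on its stop, gate fully raised. A spring returns it: about 2 N on the pedal's middle starts it, under 6 N holds it fully down. A 50 mm item passes the gate only above about 0.36.
- bottle: White plastic bottle with a narrower screw cap, lying across one of the two lanes against its gate: body 50 mm in diameter and 72 mm long, 96 mm long with the cap (26 mm in diameter). Origin on its axis, half-way along its whole length; its y axis points along it to the cap. It rolls. Starts about 30 mm up the lane from the gate, 71 mm above the table. About 0.16 kg.
- tin: Plain bare steel tin, a straight cylinder 50 mm in diameter and 80 mm long, no neck or cap, lying across the other lane against its gate. Origin at its centre; y axis along it. It rolls. About 0.2 kg.
- spare_bottle: Bystander: white bottle standing upright, 60 mm in diameter, 120 mm high. Origin at the centre of its underside.
- carton: Bystander: cardboard box 80 by 110 mm, 70 mm high. Origin at the centre of its underside.
- spare_tin: Bystander: tin standing upright, 60 mm in diameter, 70 mm high. Origin at the centre of its underside.

How it is judged (in metres and radians):
On the way, in this order (a step that is already met when the one before it is completed fails the run):
1. the fingers press the pedal of the bottle's lane down so that its gate lifts (lever past 0.3 rad) (((y of bottle in the frame of dispenser above 0 m and value of joint lever_left above 0.3 rad and contact force between lever_left_c2 and the fingers above 0.5 N) or (y of bottle in the frame of dispenser below 0 m and value of joint lever_right above 0.3 rad and contact force between lever_right_c2 and the fingers above 0.5 N))), for 0.1 s.
2. the bottle has rolled out into the catch tray (x of bottle in the frame of dispenser between -0.146 and -0.06 m and y of bottle in the frame of dispenser between -0.115 and 0.115 m and z of bottle in the frame of dispenser below 0.055 m), for 0.2 s.
At the end, for the whole second after the job is handed in: The bottle lies at rest (under 0.03 m/s) in the catch tray, both levers are back within 0.05 rad of rest (gates shut), the tin is within 15 mm of its start in its lane, and the bystanders are within 20 mm of theirs (all of step 2 and linear speed of bottle below 0.03 m/s and value of joint each of lever_left, lever_right below 0.05 rad and distance of tin from where it was at the start of the episode below 0.015 m and distance of each of spare_bottle, carton, spare_tin from where it was at the start of the episode below 0.02 m); the robot touches nothing.
It fails at once if the tin's gate is lifted (its lever past 0.15 rad) ((y of tin in the frame of dispenser above 0 m and value of joint lever_left above 0.15 rad) or (y of tin in the frame of dispenser below 0 m and value of joint lever_right above 0.15 rad)).
It fails at once if the robot touches the bottle or the tin (over 0.5 N) (contact force between any of bottle, tin and the fingers above 0.5 N or contact force between any of bottle, tin and the arm above 0.5 N).
It fails at once if the bottle or the tin is lifted (centre above 95 mm; they start at 71 mm) (height (world z) of any of bottle, tin above 0.095 m).
It fails at once if a bystander is moved by more than 20 mm or tipped (distance of any of spare_bottle, carton, spare_tin from where it was at the start of the episode above 0.02 m or angle between any of spare_bottle, carton, spare_tin's own z axis and vertical above 0.3 rad).
It also fails if it takes over 34 s, if anything falls off the work surface, if the arm or the gripper's body presses on something with over 40 N, if the wrist force passes 120 N, or if a joint passes its speed limit or range.

## Robot

A 6-joint arm with a two-finger parallel gripper is mounted at the origin on the work surface. World frame = base frame: x ahead of the robot, y to its left, z up, the work surface at z = 0. Lengths are in m, angles in degrees, forces in N, time in s.
With the tool pointing down it reaches from about 0.35 to 0.875 m from the base axis. Payload 4.2 kg.
Tool frame: the origin (TCP) lies midway between the tips of the shut fingers; the grasp point (between the pads) lies 19 mm behind it; z points along the fingers, y is the line along which they close (so a half turn about z gives the same grasp; the last joint's range is limited). The gripper opens to 87 mm and grips with 3 to 60 N. Pads are 19 mm wide; open, the fingers measure 117 mm over their backs; the gripper's body (75 mm by 190 mm) begins 51 mm behind the grasp point.
Start: joints at [-58.866, 22.042, 0.453, 0, -68.411, -14.817], TCP at [0.176, -0.6, 0.223] pointing down, gripper open.
Joint ranges: [-179.83, 179.83], [-69.29, 118.12], [-61.27, 80.66], [-181.25, 117.63], [-171.15, -9.14], [-177.46, 177.46]. Speed limits (degrees/s): [159.86, 159.86, 180, 180, 180, 180].

## Interface

Orientations are given as [roll, pitch, yaw] about the fixed x, y, z axes, in that order (R = Rz(yaw) Ry(pitch) Rx(roll)).
In Python, from workcell import env gives the robot as it stands. The module is installed in compiled form; this text tells all that it offers. Calls block until the motion is done:
- env.goto(position, orientation): joint-space move of the TCP to a pose.
- env.move_straight(position, rotation=None, rate=0.15, force_limit=None): straight line of the TCP; rotation=None keeps the orientation; rate is the mean speed in m/s. With force_limit (N) it stops when the force on the tool has changed by that much, and returns True; else False.
- env.set_joints(angles): joint-space move.
- env.gripper_to(opening, grasp_force=None): opening from 0.0 (shut) to 1.0 (fully open); grasp_force is the grip in N (None keeps the last); returns when the fingers have stopped.
- env.dwell(seconds).
- env.inverse_kinematics(position, orientation): joint angles nearest the present ones, or None.
- env.read_state(): the state.
- env.grab_frame(name): name is "side" or "top" or "wrist"; returns a dict with "image" (420x560x3 uint8, blue, green, red), "fx", "fy", "cx", "cy" (pixels), "position" and "orientation" of the camera in the world. Camera axes: x right, y up, looking along -z (the intrinsics and any distortion apply to the point x, -y, -z); pixel columns grow to the right and rows downward; lengths in m; the calibration is good to about 2 mm. The wrist camera is an equidistant fisheye: a pixel r from the principal point sees the ray r / f radians off the axis. A picture is of the moment at which its call begins. There is no depth.
A pose or a line that the arm cannot do raises env.Unreachable and nothing moves.
- env.close_job(): hands the job in; it is judged then, once.
Trained networks look in a picture, given as the dict that the camera call returned (one of the last four; its "shot" number tells which), for a name from the list of things; names that differ only in an ending like _2 or _b are one class to them, and where a whole thing is asked for, a point or a joint stands for the part that bears it (a point fixed in the world has none). Each returns a list of dicts, best first, with "score" (0 to 1); they miss things now and then, are a little off and sometimes report something else, mostly with a low value. They report only what shows in the picture. A call takes as long as a camera call.
- env.search_frame(picture, thing): "xyz" ([x, y, z] in m, in world coordinates, good to about 4 mm: the middle of the surface that is visible of it).
- env.trace(picture, thing): "mask" (420x560 bool, what is visible of it).
The state is a dict: "clock": time; "joint_positions": joint angles; "qvel": joint speeds; "joint_torque": joint torques, N m; "position": TCP position; "tool_rot": TCP orientation; "force": force on the tool from outside, world axes, zero at the start; "wrist_torque": the same for the moment, N m; "opening": opening from 0.0 (shut) to 1.0 (fully open); "finger_force": force on a finger pad.
Only numpy, scipy, OpenCV 4.12 (cv2) and the standard library are available. Lean on these libraries where they do the work, as an engineer would, in place of code of your own. Each camera call takes 0.05 s, during which the arm holds its last target. There are 200 camera calls.

## Working session

There is one attempt and no reset: what is moved stays moved. The work goes in short steps, each a Python script; the robot and the scene stay as the last script left them, time stands still between calls to the robot, and variables do not carry over. Pictures are saved under pics/ and viewed, at most 10 in all, crops included, and the job is handed in when it is done.

```bash
mkdir -p pics; python3 - <<'E'
from workcell import env
import cv2
for n in ("top","side"):
    f=env.grab_frame(n); cv2.imwrite(f"pics/{n}1.png",f["image"])
    print(n,f["position"],f["orientation"])
    for t in ("bottle","tin","pedal_left","pedal_right","hinge_left","hinge_right","gateway_left","gateway_right","tray","spare_bottle","carton","spare_tin"):
        try: print(t,[(r["xyz"],r["score"]) for r in env.search_frame(f,t)[:3]])
        except Exception as e: print(t,e)
print(env.read_state()["clock"])
E
```

```text
top [ 0.3729602  -0.00551425  1.33425064] [  6.09561202   0.90607407 -88.52208956]
bottle [([0.5805, -0.0268, 0.0951], 0.69), ([0.5772, 0.1729, 0.123], 0.6)]
tin [([0.5551, -0.1293, 0.0966], 0.96)]
pedal_left [([0.5802, 0.1703, 0.1249], 0.97)]
pedal_right [([0.5017, -0.3155, 0.1219], 0.7)]
hinge_left [([0.5315, -0.0736, 0.0514], 0.75)]
hinge_right [([0.5271, -0.0709, 0.0514], 0.92)]
gateway_left [([0.5277, -0.0739, 0.0563], 0.8)]
gateway_right [([0.5304, -0.072, 0.0554], 0.7)]
tray [([0.5236, -0.0781, 0.0501], 0.81), ([0.5032, -0.3134, 0.1199], 0.32)]
spare_bottle [([0.7216, 0.1358, 0.0841], 0.74), ([0.5762, 0.1709, 0.1258], 0.64)]
carton [([0.34, -0.301, 0.0713], 0.67)]
spare_tin [([0.4478, 0.1809, 0.0711], 0.9)]
side [0.22445475 0.73239299 0.73100758] [  50.92531224   -0.21593942 -155.83283428]
bottle [([0.5776, 0.0076, 0.0834], 0.74)]
tin [([0.556, -0.1015, 0.0852], 0.92), ([0.5359, -0.0391, 0.0551], 0.52)]
pedal_left [([0.5712, 0.1664, 0.1233], 0.61), ([0.5366, -0.0346, 0.0564], 0.21)]
pedal_right [([0.5104, -0.2097, 0.1258], 0.6)]
hinge_left [([0.5316, -0.0331, 0.0536], 0.85)]
hinge_right [([0.5321, -0.0361, 0.0555], 0.69), ([0.5103, -0.2089, 0.1235], 0.44)]
gateway_left [([0.5301, -0.0357, 0.0473], 0.63)]
gateway_right [([0.5319, -0.0361, 0.0497], 0.9), ([0.3314, -0.2857, 0.0538], 0.39)]
tray [([0.5365, -0.0399, 0.0546], 0.77)]
spare_bottle [([0.7282, 0.1567, 0.0647], 0.85)]
carton [([0.3359, -0.2839, 0.0567], 0.63), ([0.5722, 0.1627, 0.1265], 0.21)]
spare_tin [([0.4385, 0.2055, 0.0623], 0.95)]
1.3
```

View pics/top1.png

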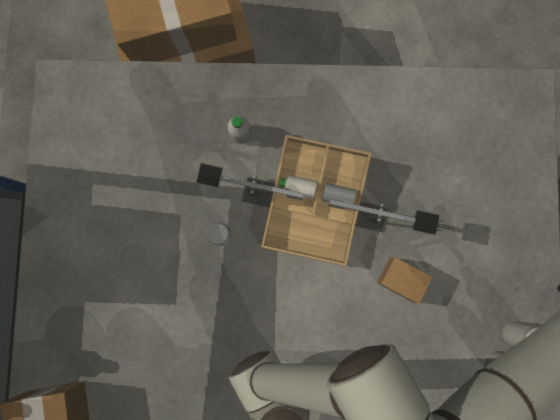

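View pics/side1.png

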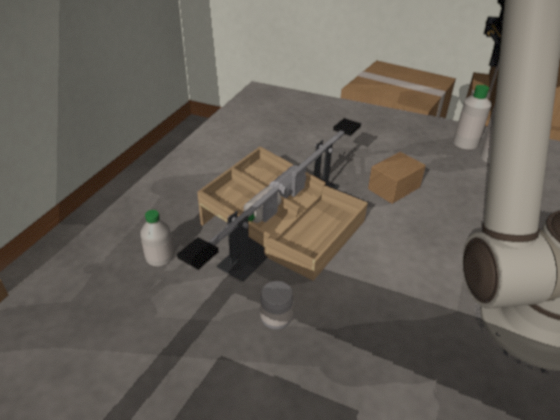

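The bottle (white, green cap, top px (300,186)) lies in the left lane and the tin (340,194) in the right one. The left pedal is at px (209,175) in the top view and (198,253) in the side view. The networks put the pedals only 0.49 m apart, but the sizes given make it 0.562 m, so I'll compute the positions from pixels.

```bash
cat > h.py <<'E'
import numpy as np
from scipy.spatial.transform import Rotation as R
def ray(f,u,v):
    d=np.array([(u-f["cx"])/f["fx"],-(v-f["cy"])/f["fy"],-1.])
    return np.array(f["position"]),R.from_euler("xyz",f["orientation"],degrees=True).as_matrix()@d
def onz(f,u,v,z):
    p,d=ray(f,u,v); return p+d*(z-p[2])/d[2]
E
python3 - <<'E'
from workcell import env
from h import *
F={n:env.grab_frame(n) for n in("top","side")}
print({k:v for k,v in F["top"].items() if k!="image"})
for n,px in dict(top=dict(pl=(209,175),pr=(426,222)),side=dict(pl=(198,253),pr=(347,127))).items():
    print(n,{k:onz(F[n],*p,.131).round(4) for k,p in px.items()})
for n,f in F.items():
    for t in("pedal_left","pedal_right","bottle","tin"):
        for r in env.trace(f,t)[:2]:
            m=r["mask"]; v,u=np.nonzero(m)
            print(n,t,r["score"],u.mean().round(1),v.mean().round(1),m.sum(),onz(f,u.mean(),v.mean(),.131).round(4))
E
```

```text
{'fx': 479.56678434577987, 'fy': 479.56678434577987, 'cx': 281.7636696336547, 'cy': 212.64625983463847, 'position': array([ 0.3729602 , -0.00551425,  1.33425064]), 'orientation': array([  6.09561202,   0.90607407, -88.52208956]), 'shot': 3}
top {'pl': array([0.593 , 0.2049, 0.131 ]), 'pr': array([ 0.4861, -0.3452,  0.131 ])}
side {'pl': array([0.5884, 0.2147, 0.131 ]), 'pr': array([ 0.4806, -0.3268,  0.131 ])}
top pedal_left 0.75 236.1 180.7 824 [0.5799 0.1351 0.131 ]
top pedal_right 0.77 396.5 215.9 827 [ 0.4997 -0.2716  0.131 ]
top bottle 0.72 315.8 200.6 12027 [ 0.5336 -0.0684  0.131 ]
top tin 0.63 338.4 193.2 482 [ 0.5538 -0.1252  0.131 ]
side pedal_left 0.88 225.5 232.7 1570 [0.5696 0.1472 0.131 ]
side pedal_right 0.67 322.0 152.3 976 [ 0.4985 -0.1898  0.131 ]
side bottle 0.75 257.3 206.8 307 [0.5486 0.0532 0.131 ]
side bottle 0.63 227.8 231.3 1792 [0.5676 0.1418 0.131 ]
side tin 0.86 283.6 183.0 508 [ 0.5324 -0.0426  0.131 ]
```

My ray-plane points check out: the pedals are 0.560 m apart (0.562 expected). The left pedal is near (0.591, 0.207) and the dispenser yaw is about -11°. The networks were reporting the middle of the whole lever. I'll go above the left pedal with the fingers shut and take a close look.

```bash
python3 - <<'E'
from workcell import env
from h import *
import cv2
p=env.read_state()["position"]
env.move_straight([p[0],p[1],0.32],rate=0.25)
env.gripper_to(0.0)
for yaw in (79,-101):
    q=env.inverse_kinematics([.591,.207,.22],[180,0,yaw]); print(yaw,q)
q=[env.inverse_kinematics([.591,.207,.22],[180,0,y]) for y in(79,-101)]
y=(79,-101)[min((i for i in (0,1) if q[i] is not None),key=lambda i:abs(q[i][5]))]
env.goto([.591,.207,.32],[180,0,y])
env.move_straight([.591,.207,.19],rate=.15)
s=env.read_state(); print(y,s["position"],s["tool_rot"],s["clock"],s["force"])
f=[env.grab_frame(n)["image"] for n in("wrist","side")]
cv2.imwrite("pics/w2.png",f[0]); cv2.imwrite("pics/s2.png",cv2.resize(f[1][100:330,80:400],None,fx=2.4,fy=2.4))
E
```

```text
79 [ 34.08777754  22.25653478   0.41139765   0.         -68.15486286
 134.91222246]
-101 [ 34.08777754  22.25653478   0.41139765   0.         -68.15486286
 -45.08777754]
-101 [0.59169821 0.20721258 0.19112932] [-1.79894443e+02  6.77314797e-02 -1.00993201e+02] 8.0583 [-0.96057658  0.37616457  0.64209097]
```

View pics/w2.png

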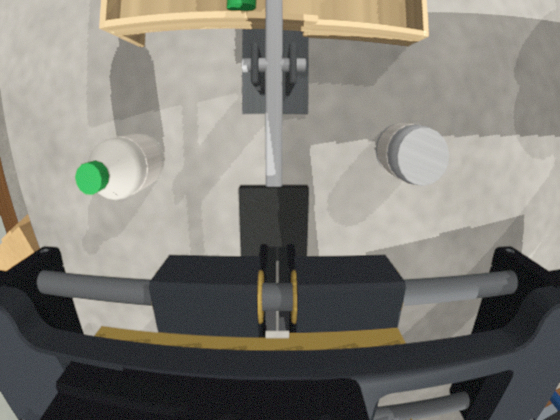

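View pics/s2.png

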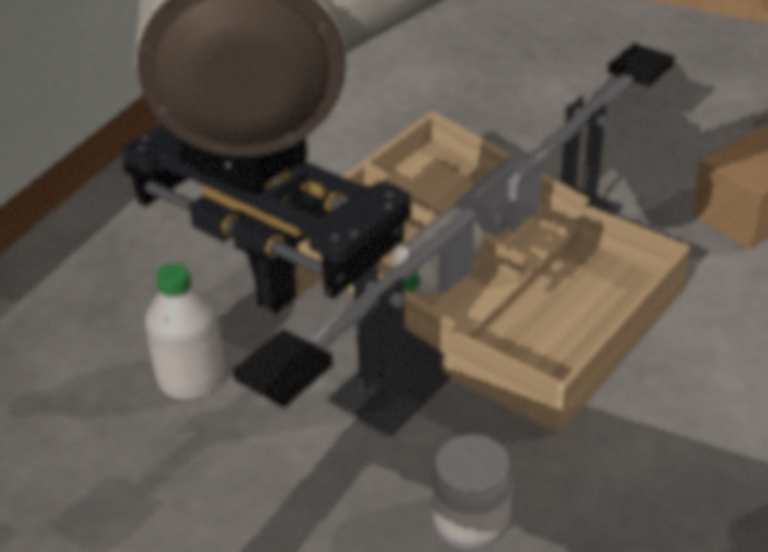

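The wrist view shows the pedal (columns 240–308) centred under the fingers (276). The side view puts the pedal about 5 mm further outward. I'll shift to (0.590, 0.211) and press along the pedal's arc.

```bash
python3 - <<'E'
from workcell import env
from h import *
import cv2
a=np.radians(-11); yd=np.array([-np.sin(a),np.cos(a),0]); c=np.array([.590,.211,0])
def go(z,inn,**k): return env.move_straight(c-yd*inn+[0,0,z],**k)
go(.145,0,rate=.1)
for z,i,l in((.108,2,12),(.088,5,12),(.070,8,14)):
    r=go(z,i,rate=.06,force_limit=l); s=env.read_state(); print(r,s["position"].round(4),s["force"].round(2),s["clock"])
    if r: break
env.dwell(1.5)
s=env.read_state(); print(s["position"].round(4),s["force"].round(2),s["clock"])
f=[env.grab_frame(n)["image"] for n in("side","top")]
cv2.imwrite("pics/s3.png",np.vstack([cv2.resize(f[0][100:290,150:410],(520,380)),cv2.resize(f[1][125:235,190:450],(520,220))]))
E
```

```text
Traceback (most recent call last):
workcell.Unreachable: the arm cannot follow that straight line within its joint ranges
```

```bash
python3 - <<'E'
from workcell import env
import numpy as np
s=env.read_state(); print(s["position"],s["joint_positions"],s["force"],s["clock"])
for z in(.145,.12,.108,.09,.07):
    for o in ([180,0,-101],[180,0,79],[180,0,-11],[180,0,169]):
        q=env.inverse_kinematics([.590,.211,z],o); print(z,o,None if q is None else np.round(q,1))
E
```

```text
[0.5904058  0.21112693 0.14541447] [ 3.44558166e+01  2.56867734e+01 -5.41345222e+00  3.20740305e-02
 -5.88622543e+01 -4.54537469e+01] [ 1.15996662  0.47427338 -0.67958959] 8.7583
0.145 [180, 0, -101] [ 34.5  25.7  -5.5   0.  -58.8 -45.5]
0.145 [180, 0, 79] [ 34.5  25.7  -5.5   0.  -58.8 134.5]
0.145 [180, 0, -11] [ 34.5  25.7  -5.5   0.  -58.8  44.5]
0.145 [180, 0, 169] [  34.5   25.7   -5.5   -0.   -58.8 -135.5]
0.12 [180, 0, -101] [ 34.5  27.1  -7.1   0.  -55.8 -45.5]
0.12 [180, 0, 79] [ 34.5  27.1  -7.1   0.  -55.8 134.5]
0.12 [180, 0, -11] [ 34.5  27.1  -7.1   0.  -55.8  44.5]
0.12 [180, 0, 169] [  34.5   27.1   -7.1   -0.   -55.8 -135.5]
0.108 [180, 0, -101] [ 34.5  27.8  -7.9   0.  -54.3 -45.5]
0.108 [180, 0, 79] [ 34.5  27.8  -7.9   0.  -54.3 134.5]
0.108 [180, 0, -11] [ 34.5  27.8  -7.9   0.  -54.3  44.5]
0.108 [180, 0, 169] [  34.5   27.8   -7.9   -0.   -54.3 -135.5]
0.09 [180, 0, -101] [ 34.5  28.9  -9.    0.  -52.2 -45.5]
0.09 [180, 0, 79] [ 34.5  28.9  -9.    0.  -52.2 134.5]
0.09 [180, 0, -11] [ 34.5  28.9  -9.    0.  -52.2  44.5]
0.09 [180, 0, 169] [  34.5   28.9   -9.    -0.   -52.2 -135.5]
0.07 [180, 0, -101] [ 34.5  30.2 -10.1   0.  -49.8 -45.5]
0.07 [180, 0, 79] [ 34.5  30.2 -10.1   0.  -49.8 134.5]
0.07 [180, 0, -11] [ 34.5  30.2 -10.1   0.  -49.8  44.5]
0.07 [180, 0, 169] [  34.5   30.2  -10.1   -0.   -49.8 -135.5]
```

Every pose on the line is reachable, so the failure probably comes from keeping the slightly-off measured orientation. I'll pass the rotation explicitly.

```bash
cat > press.py <<'E'
from workcell import env
from h import *
import cv2
a=np.radians(-11); yd=np.array([-np.sin(a),np.cos(a),0]); c=np.array([.590,.211,0]); O=[180,0,-101]
def go(z,inn,**k):
    try: return env.move_straight(c-yd*inn+[0,0,z],O,**k)
    except env.Unreachable as e:
        print(z,e); k.pop("rate",0); env.goto(c-yd*inn+[0,0,z],O); return False
def st(r=None):
    s=env.read_state(); print(r,s["position"].round(4),s["force"].round(2),round(s["clock"],2))
E
python3 - <<'E'
from press import *
for z,i,l in((.120,1,12),(.108,2,12),(.098,4,12),(.088,6,12),(.080,7,14),(.074,8,14)):
    r=go(z,i,rate=.06,force_limit=l); st(r)
    if r: break
env.dwell(1.2); st()
f=[env.grab_frame(n)["image"] for n in("side","top")]
cv2.imwrite("pics/s3.png",np.vstack([cv2.resize(f[0][100:290,150:410],(520,380)),cv2.resize(f[1][125:235,190:450],(520,220))]))
E
```

```text
False [ 0.3992 -0.7706  0.12  ] [-0.14  0.65 -0.3 ] 25.58
0.108 the arm cannot follow that straight line within its joint rangesTraceback (most recent call last):
  File "press.py", line 6, in go
    try: return env.move_straight(c-yd*inn+[0,0,z],O,**k)
                ~~~~~~~~~~~~~~~~~^^^^^^^^^^^^^^^^^^^^^^^^
workcell.Unreachable: the arm cannot follow that straight line within its joint ranges

During handling of the above exception, another exception occurred:

Traceback (most recent call last):
  File "press.py", line 8, in go
    print(z,e); k.pop("rate",0); env.goto(c-yd*inn+[0,0,z],O); return False
                                 ~~~~~~~~^^^^^^^^^^^^^^^^^^^^
workcell.Unreachable: the arm cannot take that pose within its joint ranges
```

I made a unit error: the inward shift was passed in metres, so the arm crossed the scene along the lever line to (0.40, -0.77) with no contact force above the limit. About 8 s remain. Before going back I'll check that the scene is intact and work out a safe, quick joint path without using clock time.

```bash
python3 - <<'E'
from workcell import env
from h import *
import cv2
from scipy.optimize import least_squares
f=env.grab_frame("top"); cv2.imwrite("pics/t3.png",f["image"])
s=env.read_state(); q0=np.array(s["joint_positions"]); print(s["clock"],q0.round(2))
O=[180,0,-101]
def fk(q):
    def e(x):
        k=env.inverse_kinematics([x[0]*np.cos(x[2]),x[0]*np.sin(x[2]),x[1]],O)
        return np.ones(3)*50 if k is None else (np.array(k)-q)[:3]
    return least_squares(e,[.68,.17,np.radians(q[0])-.2],diff_step=1e-3).x
for z0,z1 in((.12,.15),(.20,.15)):
    a=np.array(env.inverse_kinematics([.399,-.7706,z0],s["tool_rot"])); b=np.array(env.inverse_kinematics([.590,.211,z1],O))
    print(a.round(1),b.round(1))
    for t in(.15,.3,.45,.6,.75,.9):
        x=fk(a+t*(b-a)); print(t,(x[0]*np.array([np.cos(x[2]),np.sin(x[2])])).round(3),x[1].round(3))
print(env.read_state()["clock"])
E
```

```text
25.6333 [-52.    51.24  39.22  -0.   -77.98  41.01]
[-52.   51.2  39.2  -0.  -78.   41. ] [ 34.5  25.4  -5.1   0.  -59.5 -45.5]
0.15 [ 0.539 -0.643] 0.129
0.3 [ 0.64  -0.491] 0.137
0.45 [ 0.7   -0.327] 0.143
0.6 [ 0.718 -0.161] 0.147
0.75 [ 0.696 -0.005] 0.15
0.9 [0.642 0.133] 0.15
[-52.   49.8  47.3  -0.  -87.5  41. ] [ 34.5  25.4  -5.1   0.  -59.5 -45.5]
0.15 [ 0.541 -0.645] 0.196
0.3 [ 0.645 -0.493] 0.191
0.45 [ 0.705 -0.328] 0.184
0.6 [ 0.723 -0.161] 0.176
0.75 [ 0.701 -0.004] 0.167
0.9 [0.643 0.134] 0.157
25.6333
```

View pics/t3.png

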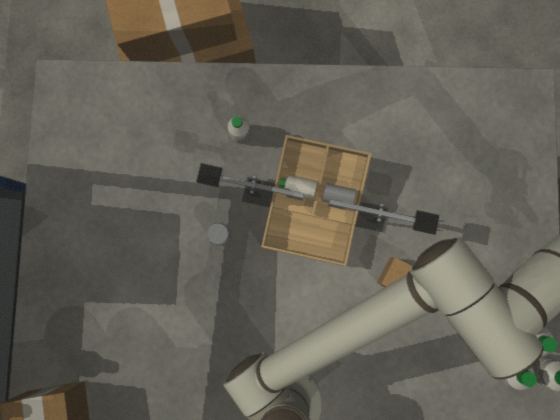

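The scene is undisturbed: bottle, tin, pedals and bystanders sit where they did in the first top picture. The direct joint path clears everything at z of at least 0.129 around the far side. Going back and pressing now, with the units in metres.

```bash
python3 - <<'E'
from press import *
env.goto([.590,.211,.155],O); st("above")
r=env.move_straight(c-yd*.005+[0,0,.095],O,rate=.15,force_limit=22); st(r)
if not r: r=env.move_straight(c-yd*.008+[0,0,.074],O,rate=.1,force_limit=20); st(r)
env.dwell(.7); st()
f=env.grab_frame("top"); cv2.imwrite("pics/t4.png",cv2.resize(f["image"][120:280,190:450],(780,480)))
xd=np.array([np.cos(a),np.sin(a),0]); o=np.array([.5395,-.070,0])
for b in env.search_frame(f,"bottle")[:3]:
    d=np.array(b["xyz"])-o; print(b["score"],d@xd,d@yd,d[2])
E
```

```text
above [0.5903 0.2105 0.1549] [-0.21 -0.07  0.17] 29.12
False [0.5897 0.2066 0.096 ] [0.36 1.65 3.63] 29.67
True [0.5903 0.204  0.0784] [-3.29  0.96 11.4 ] 29.96
None [0.5903 0.204  0.0784] [-4.13  1.09 13.08] 30.66
0.73 -0.11815878264509198 0.05129670636434566 0.0571
```

View pics/t4.png

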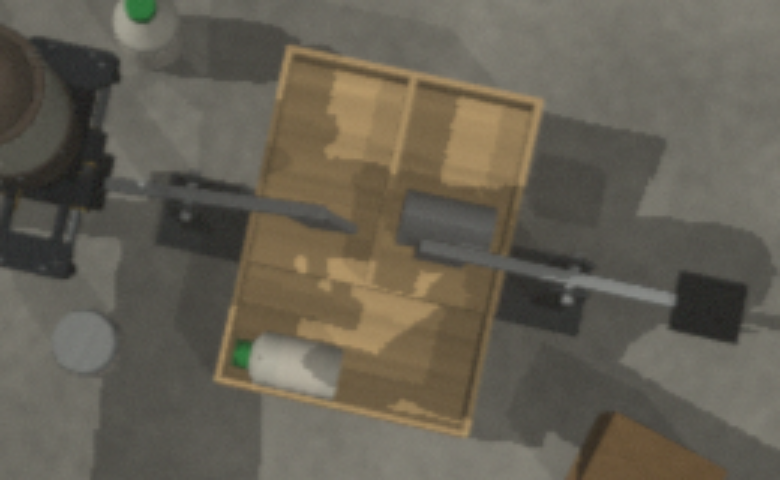

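The bottle is in the tray (crop (295,365)) and the tin is still behind its gate. Releasing and handing in.

```bash
python3 - <<'E'
from press import *
env.move_straight(c-yd*.002+[0,0,.115],O,rate=.12)
env.move_straight(c+[0,0,.165],O,rate=.15); st()
env.dwell(.3); st()
print(env.close_job())
E
```

```text
None [0.5889 0.2105 0.1636] [-0.94 -0.16 -0.28] 31.73
None [0.5895 0.2107 0.1639] [-0.38 -0.68  0.71] 32.02
the job is handed in; nothing more can be done
None
```

I pressed the left pedal fully down, the bottle rolled into the catch tray with the tin still behind its gate, and I raised the fingers clear and handed in at 32 s of 34. I took no picture after release, so the shut gate is not confirmed by eye, and a unit slip earlier swept the arm across the scene, though the next picture showed nothing moved.

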